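# Take the dust filter out of a bench converter

## Task

The air filter of the bench converter has to be cleaned. Squeeze in the two spring tabs on the sides of the filter cover, lift the cover off the sloping panel and set it down in the steel tray with its slotted front up; then pull the filter cassette out by its rib and set it down in the tray too, beside the cover, rib up. Lower both parts to the tray floor before letting go, and leave the screwdriver and the tape roll behind them where they are.

Things in the scene. Friction and masses are not known exactly. Their poses are not given: they have to be found in the camera images.
- converter: Desk-type converter fixed to the bench: grey case, black side cheeks, 172 mm deep (x -49 to +123 mm), 216 wide (y), 118 high. Origin on the bench, x to its back, y to its left, z up. Its aluminium panel rises to the back at 27 deg: outward normal (-0.454, 0, 0.891). Filter opening centred on the panel at (44, -40, 85) mm. A 15 mm high knob is 100 mm left of the cover; the rest is flat.
- cover_mid (a point): Middle of the black slatted filter cover, half-way between its tabs, 12 mm off the panel. x along its length (up the slope while fitted), y from tab to tab (left), z out of the panel. Cap 84 (x) x 48 (y) mm, 30 mm off the panel; foot flange 90 x 55, 2.5 thick: keep fingertips 6 to 9 mm off the panel. Legs reach 7 mm below the panel plane: set down, this point is 19 mm up. 76 g.
- tab_left (a joint): Spring tab in the middle of the cover's +y side; 0 relaxed, grows as it is pressed in (26 mm of pad travel per rad, about 5 N). Thumb pad 16 mm long (x), 5 to 22 mm off the panel, 4.5 mm proud of the side; 57 mm over both pads. Its catch holds the cover behind the panel edge until the pad is pressed in 3 to 3.5 mm (0.13 rad). Both pads flush with the sides (48 mm): the cover lifts straight off.
- tab_right (a joint): The same spring tab on the cover's -y side. Both must be pressed at once; the cover is then held by the pressed pads and its sides.
- cassette_rib (a point): Point in the middle of the grey pull rib of the filter cassette, behind the cover; 9 mm off the panel, 8 mm below the rib's top. Rib 10 mm thick (y), 34 long (x), 27 high, on a mesh frame 70 (x) x 46 (y) x 9 mm whose underside is 28 mm below this point. z out of the panel: it comes straight out along z, loose (2 mm play). Fingertips 2 to 5 mm off the panel hold it well. 80 g.
- steel_tray: Shallow open steel tray, 248 x 403 mm, rim 27 mm high, fixed on the bench, empty. Origin at the centre of its underside, z up, long side along its y; floor 2 mm thick, clear inside 240 x 394 mm.
- tape_roll: Black roll of electrical tape, 58 mm across, 19 mm high, lying flat on the bench: leave it.
- screwdriver: Cross-head screwdriver with yellow handle, 204 mm long, 29 mm thick, on the bench: leave it.

How it is judged:
By the outcome, as a careful person would: the job done as asked, in the order asked, and still so for the second after the job is handed in, with the robot touching nothing.
It also fails if it takes over 61 s, if anything falls off the work surface, if the arm or the gripper's body presses on something with over 40 N, if the wrist force passes 120 N, or if a joint passes its speed limit or range.

## Robot

A 6-joint arm with a two-finger parallel gripper is mounted at the origin on a cart in front of the work surface, level with it; the furniture and walls round the work are solid. World frame = base frame: x ahead of the robot, y to its left, z up, the work surface at z = 0. Lengths are in m, angles in rad, forces in N, time in s.
With the tool pointing down it reaches from about 0.4 to 0.925 m from the base axis. Payload 3.4 kg.
Tool frame: the origin (TCP) lies at the very end of the fingers, on their centre line; the grasp point (between the pads) lies 19 mm behind it (arm.grip_point_offset is the z of the grasp point in the tool frame, in m); z points along the fingers, y is the line along which they close (so a half turn about z gives the same grasp; the last joint's range is limited). The gripper opens to 85 mm and grips with 20 to 120 N. Pads are 22 mm wide; open, the fingers measure 114 mm over their backs; the gripper's body (76 mm by 85 mm) begins 54 mm behind the grasp point. The pads swing forward as they close: fully open they stand 13 mm farther back than shut.
Start: joints at [-1.188, 0.307, 1.506, -0, 1.328, -0.073], TCP at [0.253, -0.516, 0.231] pointing down, gripper open.
Joint ranges: [-3.12, 3.12], [-1.05, 2.28], [0.14, 2.33], [-1.42, 4.57], [0.1, 2.73], [-2.68, 2.68]. Speed limits (rad/s): [2.57, 2.57, 3.14, 3.14, 3.14, 3.14].

## Interface

Orientations are given as [roll, pitch, yaw] about the fixed x, y, z axes, in that order (R = Rz(yaw) Ry(pitch) Rx(roll)).
In Python, from bench import arm, fingers, kinematics, sensors, imaging, finish_job gives the robot as it stands. Calls block until the motion is done:
- arm.reach(position, orientation): joint-space move of the TCP to a pose.
- arm.servo_line(position, rot=None, rate=0.15): straight line of the TCP; rot=None keeps the orientation; rate is the mean speed in m/s.
- arm.set_joints(angles): joint-space move.
- fingers.gripper_to(opening): opening from 0.0 (shut) to 1.0 (fully open); the grip force is fixed at half the most; returns when the fingers have stopped.
- arm.pause(seconds).
- kinematics.inverse_kinematics(position, orientation): joint angles nearest the present ones, or None.
- sensors.state(): the state.
- imaging.snapshot(name): name is "scene" or "top" or "wrist"; returns (picture, depth): 480x640x3 uint8, red, green, blue; 480x640 float32, m along the optical axis (not along the pixel's ray), 0 where there is no reading.
- imaging.camera_params(name): a dict with "fx", "fy", "cx", "cy" (pixels), "world_from_camera" (4x4, takes a point from camera to world coordinates); the wrist camera has in their place "tool_from_camera" (4x4, takes a point from camera to tool coordinates, whose origin is the TCP and whose axes are the flange's). Camera axes: x right, y down, z forward; pixel columns grow to the right and rows downward; lengths in m; the calibration is good to about 2 mm. A picture is of the moment at which its call begins: read the wrist's pose just before it. camera_params takes no time and is no camera call.
A pose or a line that the arm cannot do raises arm.Unreachable and nothing moves.
- finish_job(): hands the job in; it is judged then, once.
The state is a dict: "t": time; "q": joint angles; "joint_vel": joint speeds; "effort": joint torques, N m; "tcp_pos": TCP position; "eef_rot": TCP orientation; "wrist_force": force on the tool from outside, world axes, zero at the start; "torque": the same for the moment, N m; "opening": opening from 0.0 (shut) to 1.0 (fully open); "gripper_force": force on a finger pad.
Only numpy, scipy, OpenCV 4.12 (cv2) and the standard library are available. Lean on these libraries where they do the work, as an engineer would, in place of code of your own. Each camera call takes 0.05 s, during which the arm holds its last target. There are 200 camera calls.

## Working session

There is one attempt and no reset: what is moved stays moved. The work goes in short steps, each a Python script; the robot and the scene stay as the last script left them, time stands still between calls to the robot, and variables do not carry over. Pictures are saved under pics/ and viewed, at most 10 in all, crops included, and the job is handed in when it is done.

```bash
mkdir -p pics; ls; python3 - <<'E'
from bench import imaging,sensors,arm
import cv2,numpy as np
print(sensors.state()['t'],arm.grip_point_offset)
for n in("scene","top"):
    p,d=imaging.snapshot(n);cv2.imwrite(f"pics/{n}0.png",p[:,:,::-1]);np.savez(f"pics/{n}0.npz",p=p,d=d)
    c=imaging.camera_params(n);print(n,c['fx'],np.round(c['world_from_camera'],3).tolist())
E
```

```text
pics
0.0 -0.0187
scene 568.1577353071207 [[-0.78, -0.436, 0.448, -0.046], [-0.625, 0.553, -0.551, 0.731], [-0.007, -0.71, -0.704, 1.044], [0.0, 0.0, 0.0, 1.0]]
top 573.2742060704591 [[-0.015, -0.985, 0.173, 0.413], [-1.0, 0.013, -0.009, -0.02], [0.006, -0.173, -0.985, 1.188], [0.0, 0.0, 0.0, 1.0]]
```

View pics/top0.png

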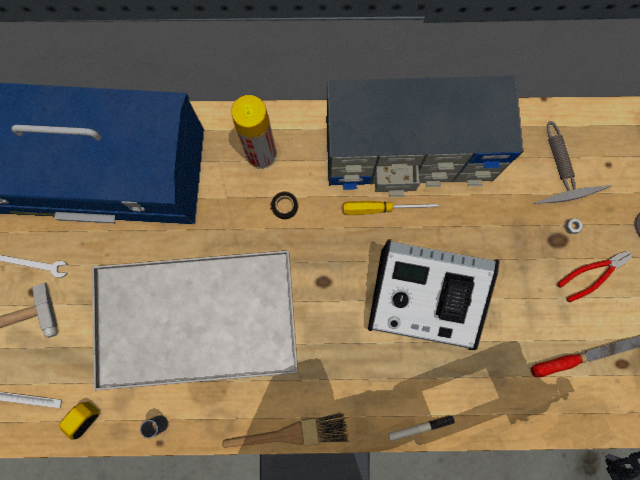

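View pics/scene0.png

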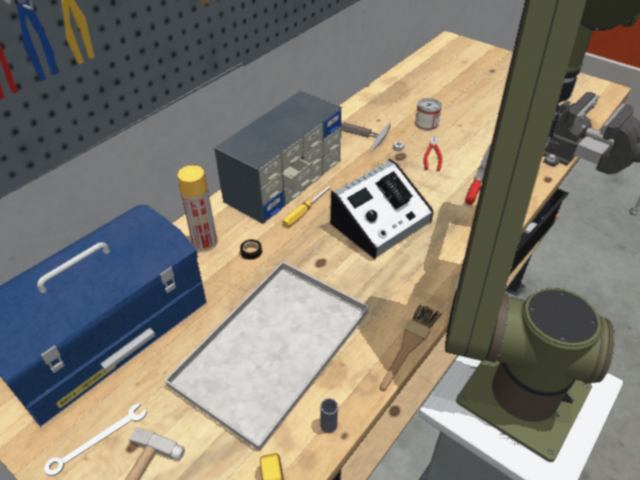

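The top view shows the converter at about (435,295), its cover at (455,298), and the tray at (195,320). Next I fit the panel plane, the cover's cap and the tray from colour and depth.

```bash
cat > h.py <<'E'
import numpy as np,cv2
from bench import arm,fingers,kinematics,sensors,imaging
from scipy.spatial.transform import Rotation as Ro
def cloud(d,c,T):
    v,u=np.mgrid[:480,:640]
    P=np.stack([(u-c['cx'])/c['fx']*d,(v-c['cy'])/c['fy']*d,d],-1)
    return P@T[:3,:3].T+T[:3,3]
def plane(P,it=4):
    m=np.ones(len(P),bool)
    for _ in range(it):
        c=P[m].mean(0);n=np.linalg.svd(P[m]-c,full_matrices=False)[2][2];n*=np.sign(n[2])
        r=(P-c)@n;m=abs(r)<max(.003,1.5*np.median(abs(r)))
    return c,n
def cover(p,d,c,T,box):
    """returns panel centre,normal, cap-based frame origin on panel, x axis"""
    P=cloud(d,c,T);u0,u1,v0,v1=box
    b=np.zeros((480,640),bool);b[v0:v1,u0:u1]=1;b&=d>0
    g=p.max(2)
    pc,n=plane(P[b&(g>150)&(P[...,2]>.05)&(P[...,2]<.125)])
    h=(P-pc)@n
    m=(b&(h>.022)&(h<.036)&(g<110)).astype(np.uint8)
    k,l,s,_=cv2.connectedComponentsWithStats(m)
    i=1+s[1:,4].argmax();Q=P[l==i]
    x=np.array([0,0,1.])-n*n[2];x/=np.linalg.norm(x);y=np.cross(n,x)
    q=np.stack([(Q-pc)@x,(Q-pc)@y],1).astype(np.float32)
    r=cv2.minAreaRect(q)
    o=pc+x*r[0][0]+y*r[0][1]
    return dict(n=n,x=x,y=y,o=o,rect=r,h=np.median((Q-pc)@n),px=s[i])
E
cat > a.py <<'E'
from h import *
z=np.load('pics/top0.npz');c=imaging.camera_params('top');T=np.array(c['world_from_camera'])
p,d=z['p'],z['d']
r=cover(p,d,c,T,(370,500,240,350))
for k,v in r.items():print(k,np.round(v,4) if k!='rect' else v)
print('slope',np.degrees(np.arccos(r['n'][2])),'yaw n',np.degrees(np.arctan2(-r['n'][1],-r['n'][0])))
P=cloud(d,c,T)
print('bench z',np.median(P[380:400,310:330,2]))
# tray: grey low-saturation region left
hsv=cv2.cvtColor(p,cv2.COLOR_RGB2HSV);m=((hsv[...,1]<40)&(hsv[...,2]>60)).astype(np.uint8);m[:,:75]=0;m[:,310:]=0;m[:240]=0;m[400:]=0
k,l,s,_=cv2.connectedComponentsWithStats(m);i=1+s[1:,4].argmax()
Q=P[(l==i)&(d>0)];print(s[i],np.percentile(Q[:,2],[2,50,98]))
rr=cv2.minAreaRect(Q[:,:2].astype(np.float32));print('tray',rr);print(cv2.boxPoints(rr))
E
python3 a.py
```

```text
n [-0.4436  0.0901  0.8917]
x [ 0.8738 -0.1776  0.4527]
y [0.1991 0.98   0.    ]
o [ 0.5109 -0.2821  0.086 ]
rect ((0.00922955572605133, -0.0417385958135128), (0.08634079992771149, 0.05654115602374077), 2.5665855407714844)
h 0.029
px [439 277  35  47 971]
slope 26.916266185235443 yaw n -11.485613195432572
bench z 0.00039538491076640536
[   93   251   205   139 24386] [-0.00287413  0.0019493   0.02680509]
tray ((0.47614842653274536, 0.23213477432727814), (0.24742993712425232, 0.4031812250614166), 3.876035451889038)
[[0.33908933 0.42490137]
 [0.36634356 0.02264239]
 [0.6132075  0.03936818]
 [0.5859533  0.44162714]]
```

Everything matches the given sizes: slope 26.9°, cap 29 mm off the panel, tray 247×403 mm. Now I go above the cover for a close look.

```bash
cat >> h.py <<'E'
def rot(x,y,n):
    """tool z=-n, tool y along +-y; choose later"""
    return [Ro.from_matrix(np.stack([np.cross(s*y,-n),s*y,-n],1)).as_euler('xyz') for s in(1,-1)]
def wrist(name):
    s=sensors.state();p,d=imaging.snapshot('wrist');c=imaging.camera_params('wrist')
    T=np.eye(4);T[:3,:3]=Ro.from_euler('xyz',s['eef_rot']).as_matrix();T[:3,3]=s['tcp_pos']
    cv2.imwrite(f'pics/{name}.png',p[:,:,::-1]);np.savez(f'pics/{name}.npz',p=p,d=d,T=T)
    return p,d,c,T@np.array(c['tool_from_camera'])
E
python3 - <<'E'
from h import *
n=np.array([-.4436,.0901,.8917]);n/=np.linalg.norm(n)
x=np.array([0,0,1.])-n*n[2];x/=np.linalg.norm(x);y=np.cross(n,x);o=np.array([.5109,-.2821,.086])
print(np.round(imaging.camera_params('wrist')['tool_from_camera'],3).tolist())
best=None
for r in rot(x,y,n):
    q=kinematics.inverse_kinematics(o+.13*n,r);print(r,q)
    q2=kinematics.inverse_kinematics(o+.005*n,r);print(q2)
    if q is not None and (best is None or abs(q[5])<abs(best[0][5])):best=(q,r)
arm.reach(list(o+.13*n),list(best[1]))
arm.pause(.2)
s=sensors.state();print(s['t'],s['tcp_pos'],o+.13*n,s['eef_rot'],s['wrist_force'],s['opening'])
wrist('w1')
E
```

```text
[[0.001, -0.945, -0.328, 0.085], [1.0, 0.001, -0.0, -0.0], [0.0, -0.328, 0.945, -0.143], [0.0, 0.0, 0.0, 1.0]]
[3.14159265 0.46973653 2.94120763] [-0.80073161  0.09993239  1.99345326  0.4113093   0.69396908 -2.44241669]
[-0.72464305  0.34421076  2.04771644  0.61497319  0.40360529 -2.62293509]
[ 3.14159265 -0.46973653 -0.20038502] [-0.80073161  0.09993239  1.99345326  0.4113093   0.69396908  0.69917596]
[-0.72464305  0.34421076  2.04771644  0.61497319  0.40360529  0.51865757]
1.5 [ 0.4535357  -0.27168628  0.20216764] [ 0.4532328  -0.27038716  0.20191939] [ 3.14092055 -0.47016154 -0.20099202] [ 0.3447458  -0.09906397 -1.1475329 ] 1.0024241525290112
```

View pics/w1.png

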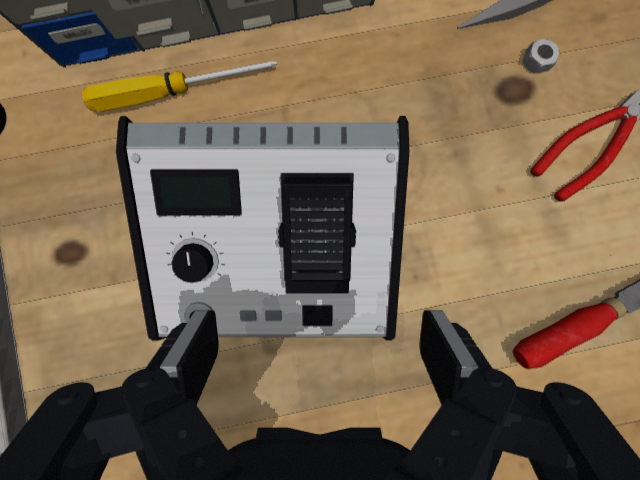

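The wrist view shows the cover centred at about (318,233), its tabs at (281,234) and (352,234), and the open fingertips at (205,312) and (435,312). I measure the cover and the fingertip depth from this.

```bash
python3 - <<'E'
from h import *
z=np.load('pics/w1.npz');c=imaging.camera_params('wrist');Tt=np.array(c['tool_from_camera']);T=z['T']@Tt
p,d=z['p'],z['d']
r=cover(p,d,c,T,(135,395,130,330))
for k,v in r.items():print(k,np.round(v,4) if k!='rect' else v)
print('slope',np.degrees(np.arccos(r['n'][2])),'yaw n',np.degrees(np.arctan2(-r['n'][1],-r['n'][0])))
# tab pads: dark pixels 5..22 mm above panel; y-extent near the middle
P=cloud(d,c,T);h=(P-r['o'])@r['n'];X=(P-r['o'])@r['x'];Y=(P-r['o'])@r['y']
m=(h>.004)&(h<.04)&(abs(X)<.05)&(abs(Y)<.04)
for a in np.arange(-.05,.05,.005):
    q=m&(X>=a)&(X<a+.005)
    if q.sum()>5:print(round(a,3),np.round(np.percentile(Y[q],[1,99]),4),np.round(np.percentile(h[q],50),4))
print('X ext',np.percentile(X[m&(h>.024)],[1,99]))
L=cloud(d,c,Tt)
for b in((160,225,300,400),(415,480,300,400)):
    Q=L[b[2]:b[3],b[0]:b[1]].reshape(-1,3);D=d[b[2]:b[3],b[0]:b[1]].ravel();Q=Q[(D>.05)&(D<.2)&(abs(Q[:,1])<.06)]
    print('tip z,y',np.percentile(Q[:,2],[90,98,100]),np.percentile(Q[:,1],[2,50,98]))
E
```

```text
n [-0.4455  0.0893  0.8908]
x [ 0.8734 -0.1751  0.4543]
y [ 0.1966  0.9805 -0.    ]
o [ 0.5101 -0.2808  0.0853]
rect ((-0.005726948380470276, -0.040087778121232986), (0.08445760607719421, 0.054553695023059845), 0.5222833156585693)
h 0.0294
px [ 279  182   75  112 6425]
slope 27.02283493083931 yaw n -11.336596305293167
-0.045 [-0.0231  0.0228] 0.0299
-0.04 [-0.0237  0.023 ] 0.0298
-0.035 [-0.0236  0.0236] 0.0298
-0.03 [-0.0235  0.0233] 0.0291
-0.025 [-0.0235  0.0233] 0.0296
-0.02 [-0.024   0.0231] 0.0286
-0.015 [-0.0238  0.0235] 0.0292
-0.01 [-0.0273  0.0269] 0.0294
-0.005 [-0.0283  0.0278] 0.0286
-0.0 [-0.0287  0.0276] 0.0292
0.005 [-0.0278  0.0277] 0.0285
0.01 [-0.0239  0.0233] 0.029
0.015 [-0.0239  0.0233] 0.0297
0.02 [-0.0237  0.0231] 0.0287
0.025 [-0.0235  0.0229] 0.0294
0.03 [-0.0241  0.0235] 0.0298
0.035 [-0.024   0.0233] 0.03
0.04 [-0.0236  0.0228] 0.0231
X ext [-0.0408837   0.04172883]
tip z,y [-0.02136509 -0.01583533 -0.01247489] [-0.05555316 -0.04356508 -0.04046522]
tip z,y [-0.02142104 -0.01573381 -0.01281718] [0.03952431 0.0424578  0.05455878]
```

Plane, cap size (84 mm), tab span (56.3 mm) and panel height (85.3 mm) all agree with the task. The open tips stand 12.5 mm behind the TCP, so the TCP is the shut tip. At 48 mm opening I expect them about 2.7 mm back, so the TCP goes 5 mm off the panel.

```bash
cat >> h.py <<'E'
n=np.array([-.4455,.0893,.8908]);n/=np.linalg.norm(n)
x=np.array([0,0,1.])-n*n[2];x/=np.linalg.norm(x);y=np.cross(n,x);o=np.array([.5101,-.2808,.0853])-.0003*y
R=list(rot(x,y,n)[1])
a=np.radians(3.88);tx=np.array([np.cos(a),np.sin(a),0]);ty=np.array([-np.sin(a),np.cos(a),0]);tc=np.array([.476,.232,0])
RT=list(rot(tx,ty,np.array([0,0,1.]))[1])
def line(P,r=None,rate=.15):
    arm.servo_line(list(P),r,rate)
def show(t=''):
    s=sensors.state();print(t,round(s['t'],2),np.round(s['tcp_pos'],4),'loc',np.round([(s['tcp_pos']-o)@k*1e3 for k in(x,y,n)],1),'op',round(s['opening'],3),'gf',np.round(s['gripper_force'],1),'F',np.round(s['wrist_force'],1),'M',np.round(s['torque'],2))
E
python3 - <<'E'
from h import *
print(kinematics.inverse_kinematics(tc-.08*ty+[0,0,.014],RT))
line(o+.06*n,R);show('above')
line(o+.005*n,R,.06);arm.pause(.4);show('at')
wrist('w2')
E
```

```text
[ 2.22498037e-01  4.82411779e-01  1.91145944e+00 -4.44089210e-16
  7.47721437e-01  1.72557559e+00]
above 2.17 [ 0.4833 -0.2758  0.1387] loc [-0.1 -0.1 59.9] op 0.999 gf 0.0 F [ 0.1  0.1 -0.3] M [0.08 0.24 0.  ]
at 3.63 [ 0.5078 -0.2807  0.09  ] loc [ 0.1 -0.1  5.2] op 0.999 gf 0.0 F [-0.3 -1.  -0. ] M [ 0.1   0.26 -0.  ]
```

View pics/w2.png

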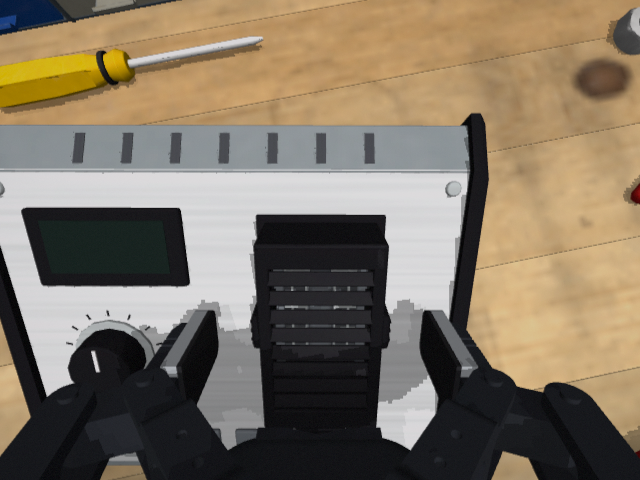

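The fingers straddle the cover symmetrically, with the tabs at (255,325) and (387,325) in line with the pads. Squeeze and lift.

```bash
python3 - <<'E'
from h import *
fingers.gripper_to(0.0);arm.pause(.3);show('closed')
line(o+.025*n,R,.04);show('up20')
line(o+.11*n,R,.1);arm.pause(.2);show('up')
wrist('w3')
E
```

```text
closed 4.42 [ 0.5075 -0.2808  0.0901] loc [-0.  -0.2  5.5] op 0.548 gf 60.7 F [-4.1 -0.7  5.7] M [-0.16  0.4  -0.14]
up20 5.08 [ 0.4989 -0.2789  0.1078] loc [ 0.2 -0.1 25.2] op 0.546 gf 61.5 F [ 0.2  0.1 -0.3] M [0.05 0.27 0.04]
up 6.28 [ 0.461  -0.2711  0.1826] loc [ -0.4   0.2 109.4] op 0.546 gf 61.5 F [-0.4  0.2 -1.2] M [ 0.06  0.29 -0.01]
```

View pics/w3.png

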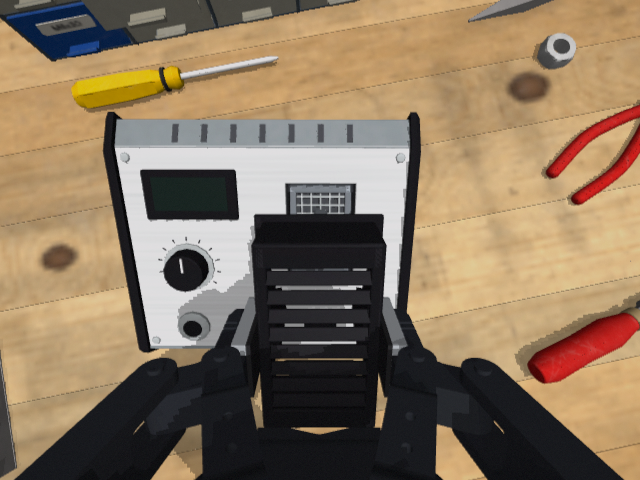

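The cover came off at its grasp position in the fingers, and the open filter shows at (320,200). Set it in the tray, lowering until contact.

```bash
cat >> h.py <<'E'
def setdown(P,z0,zmin):
    line(P+[0,0,z0+.003],RT,.15);arm.pause(.2)
    f0=sensors.state()['wrist_force'][2];zc=z0+.003;show('near')
    while zc>zmin:
        zc-=.001;line(P+[0,0,zc],RT,.02);arm.pause(.1)
        if sensors.state()['wrist_force'][2]-f0>3:break
    show('down')
E
python3 - <<'E'
from h import *
P=tc-.08*ty
arm.reach(list(P+[0,0,.16]),RT);show('over')
setdown(P,.0145,.0105)
E
```

```text
over 7.88 [0.4815 0.1514 0.1599] loc [-66.8 418.5 117.8] op 0.548 gf 61.5 F [ 0.5  0.8 -0. ] M [-0.06 -0.03 -0.03]
near 9.18 [0.4821 0.1523 0.0184] loc [-130.7  419.5   -8.5] op 0.548 gf 61.5 F [-0.7  0.7 -0.4] M [-0.05  0.02 -0.02]
down 10.58 [0.4814 0.1522 0.0143] loc [-133.1  419.2  -11.8] op 0.546 gf 62.3 F [-2.2 -0.2  8.9] M [-0.11  0.19 -0.  ]
```

Contact came at 14.3 mm, close to the predicted 14.5. Release, retreat, then look at the cassette.

```bash
python3 - <<'E'
from h import *
P=tc-.08*ty
fingers.gripper_to(1.0);arm.pause(.2);show('rel')
line(P+[0,0,.16],RT,.15)
wrist('w4')
arm.reach(list(o+.12*n),R);arm.pause(.3);show('over')
p,d,c,T=wrist('w5')
A=cloud(d,c,T);h=(A-o)@n;X=(A-o)@x;Y=(A-o)@y
m=(d>0)&(abs(X)<.045)&(abs(Y)<.03)&(h>.008)&(h<.03)
k,l,s,_=cv2.connectedComponentsWithStats(m.astype(np.uint8));i=1+s[1:,4].argmax();m=l==i
print(s[i],'h',np.percentile(h[m],[2,50,98]))
t=m&(h>np.percentile(h[m],90)-.003)
print('rib',cv2.minAreaRect(np.stack([X[t],Y[t]],1).astype(np.float32)*1000))
w=(d>0)&(abs(X)<.045)&(Y>.03)&(Y<.045);print('panel h',np.median(h[w]))
a4=cv2.imread('pics/w4.png');a5=cv2.imread('pics/w5.png')
cv2.imwrite('pics/w45.png',cv2.resize(np.hstack([a4,a5]),(800,300)))
E
```

```text
rel 11.25 [0.4814 0.1522 0.0134] loc [-133.5  419.2  -12.6] op 1.002 gf 0.0 F [ 0.2 -0.2  0.2] M [-0.03  0.06  0.04]
over 14.28 [ 0.457  -0.2698  0.1921] loc [  0.2   0.7 119.8] op 0.999 gf 0.0 F [-0.1 -0.6  0.9] M [ 0.03  0.24 -0.02]
[313 213  16  47 715] h [0.01142411 0.01653366 0.01802825]
rib ((0.25652122497558594, 0.0657958984375), (33.62110900878906, 11.080217361450195), 0.3310682475566864)
panel h 0.1663477954966137
```

View pics/w45.png

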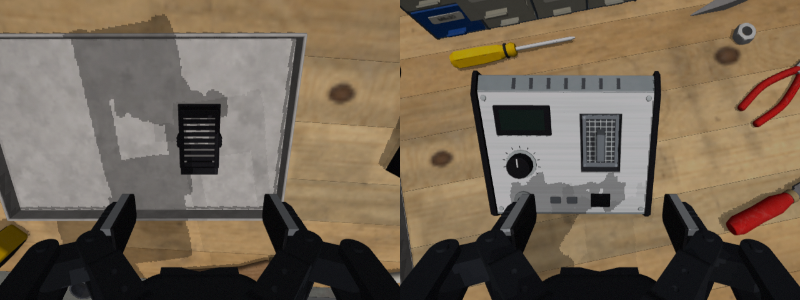

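Left view: the cover lies flat in the tray, slots up, at about (199,138). Right view: the cassette rib sits in the opening at (600,145). It measures 33.6×11 mm with its top 17.5 mm off the panel, as specified. Now pull it out.

```bash
python3 - <<'E'
from h import *
line(o+.05*n,R);line(o+.004*n,R,.06);arm.pause(.3);show('at')
fingers.gripper_to(0.0);arm.pause(.2);show('closed')
line(o+.04*n,R,.05);show('up36')
line(o+.11*n,R,.1);arm.pause(.2);show('up')
wrist('w6')
E
```

```text
at 16.17 [ 0.5083 -0.2808  0.0892] loc [ 0.2 -0.1  4.3] op 0.999 gf 0.0 F [ 1.2  0.1 -0.2] M [ 0.06  0.31 -0.02]
closed 17.05 [ 0.5082 -0.2808  0.089 ] loc [ 0.  -0.   4.1] op 0.095 gf 60.3 F [-2.1 -0.6  2. ] M [ 0.04  0.3  -0.04]
up36 17.92 [ 0.4922 -0.2775  0.121 ] loc [ 0.  -0.  40.1] op 0.096 gf 60.0 F [0.5 0.3 0.6] M [ 0.08  0.28 -0.02]
up 18.97 [ 0.461  -0.271   0.1825] loc [ -0.5   0.2 109.4] op 0.095 gf 60.0 F [-0.7 -0.4 -0.2] M [0.08 0.22 0.01]
```

View pics/w6.png

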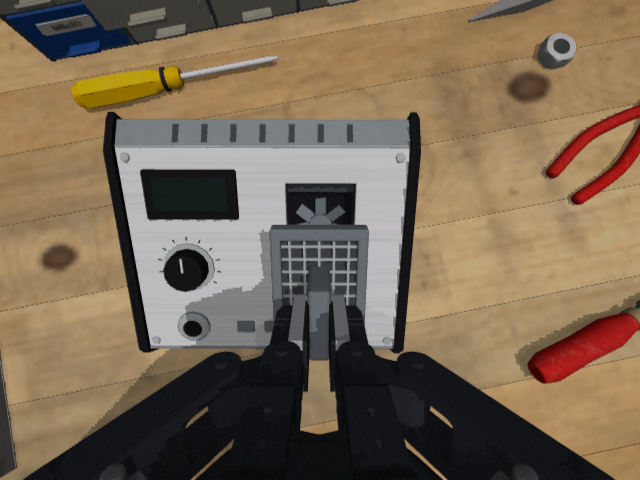

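The cassette hangs square in the fingers around (320,270), and the empty opening with its fan shows at (320,205). Set it down at the tray's left side, clear of the cover.

```bash
python3 - <<'E'
from h import *
P=tc+.05*ty
arm.reach(list(P+[0,0,.19]),RT);show('over')
setdown(P,.025,.020)
fingers.gripper_to(1.0);arm.pause(.2);show('rel')
line(P+[0,0,.19],RT,.15)
wrist('w7');arm.pause(.3)
p,d=imaging.snapshot('top');cv2.imwrite('pics/top1.png',p[:,:,::-1])
a=cv2.imread('pics/w7.png');b=p[:,:,::-1]
cv2.imwrite('pics/w8.png',cv2.resize(np.hstack([a,b]),(800,300)))
E
```

```text
over 21.01 [0.4728 0.281  0.1899] loc [-83.4 543.8 160. ] op 0.094 gf 60.0 F [ 0.4 -0.1  0.5] M [-0.   -0.05  0.05]
near 22.44 [0.4732 0.2822 0.0289] loc [-156.5  545.    16.4] op 0.096 gf 60.0 F [ 0.4 -0.6 -0.1] M [-0.04 -0.01 -0.02]
down 23.84 [0.4727 0.2819 0.0249] loc [-158.6  544.7   13.1] op 0.097 gf 61.0 F [-1.   0.2  8.2] M [-0.17  0.25 -0.05]
rel 24.77 [0.4726 0.2819 0.024 ] loc [-159.1  544.7   12.3] op 0.995 gf 0.0 F [ 0.1  0.3 -0.4] M [-0.03 -0.   -0.  ]
```

View pics/w8.png

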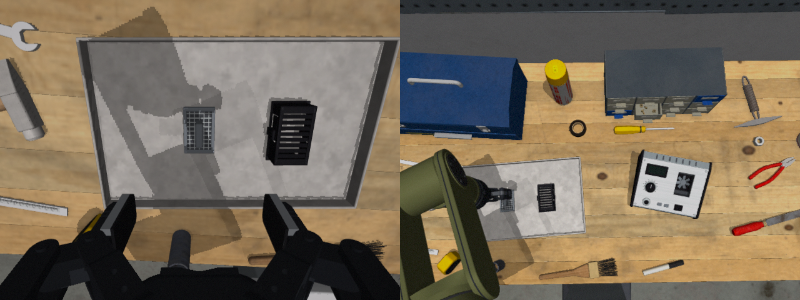

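The cassette (198,130) lies rib up and the cover (292,133) slots up, both flat in the tray. The tape roll and screwdriver haven't moved, and the gripper is clear. Handing in.

```bash
python3 -c "
from bench import finish_job
print(finish_job())"
```

```text
the job is handed in; nothing more can be done
None
```

The job is handed in: the cover (slots up) and the filter cassette (rib up) both lie flat side by side in the tray, after about 26 s of robot time, with the screwdriver and tape roll left where they were.

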